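# Find the hidden catch of the tilt-out bin by feel

## Task

The grey tilt-out bin on the sensory shelf is held shut by a hidden catch: of the five look-alike round caps set flush in the flat top of its housing, one gives when pressed and the others are solid. Feel along the row with the fingertips, pressing each cap gently, and push in the one that gives so that the bin tilts fully out on its spring; then take the hand away so the cap comes back up. Leave everything else where it stands: do not pick up, shift or knock anything over.

Things in the scene. Friction and masses are not known exactly. Their poses are not given: they have to be found in the camera images.
- housing: Pale grey plastic housing of the tilt-out bin, fixed on the bamboo board (board top 18 mm above the table). 200 mm deep (its x), 344 mm wide (its y), 150 mm high; may be turned a little. Origin: centre of its underside; its -x face is the front, z up. Five look-alike round grey caps lie in a row along y in its flat top panel, 150 mm above the origin.
- cap_row (a point): Centre of the middle cap's hole, level with the top panel; axes as the housing's. The caps stand along its y at -128, -64, 0, 64 and 128 mm, each 52 mm across in a 54 mm hole, its face 1.5 mm below the panel. Which one is the catch changes from run to run and cannot be seen; the other four are solid and do not give.
- catch (a joint): How far the one live cap is pushed in, in m: 0 at rest, 0.008 at the stop. A spring returns it; it takes about 2 N to start and about 6 N at the stop. The bin is let go at about 4 mm. The fingertips must be inside the cap's 54 mm hole to sink it.
- bin (a joint): Opening angle of the tilt-out bin, rad: 0 shut, 0.45 fully out. The bin is the housing's whole front (324 mm wide, 124 mm high), hinged along its bottom front edge; once the catch lets go, its own spring tips its top out towards the robot by about 60 mm within about a second, and it stays out.
- cup: Bystander: small maple cup, 56 mm across, 42 mm high, loose on the far half of the housing's top (left); origin: centre of its underside.
- marble_center (a point): Bystander: centre of a 20 mm glass marble lying in the maple cup.
- stand: Bystander: maple ring, 40 mm across, 8 mm high, loose on the far half of the housing's top (right); origin: centre of its underside.
- ribbed_center (a point): Bystander: centre of a white ceramic ribbed sphere, 45 mm across, resting loose on the maple ring; its top is about 46 mm above the panel.
- dome: Bystander: red silicone dome, 84 mm across, 40 mm high, on the board to the left; origin: centre of its underside.
- beads: Bystander: aluminium bead slider, base 70 x 160 mm, 62 mm high, on the board to the right; origin: centre of its underside.
- rattle: Bystander: turned maple rattle standing upright, 44 mm across, 88 mm high, far left on the board; origin: centre of its underside.
- jar: Bystander: glass jar with aluminium lid, 52 mm across, 70 mm high, far right on the board; origin: centre of its underside.

How it is judged:
By the outcome, as a careful person would: the job done as asked, in the order asked, and still so for the second after the job is handed in, with the robot touching nothing.
It also fails if it takes over 48 s, if anything falls off the work surface, if the arm or the gripper's body presses on something with over 40 N, if the wrist force passes 120 N, or if a joint passes its speed limit or range.

## Robot

A 7-joint arm with a two-finger parallel gripper is mounted at the origin on the work surface. World frame = base frame: x ahead of the robot, y to its left, z up, the work surface at z = 0. Lengths are in m, angles in rad, forces in N, time in s.
With the tool pointing down it reaches from about 0.4 to 0.85 m from the base axis. Payload 10.4 kg.
Tool frame: the origin (TCP) lies midway between the tips of the shut fingers; the grasp point (between the pads) lies 19 mm behind it; z points along the fingers, x is the direction in which the jaws open and shut, and the axes are right-handed (so a half turn about z gives the same grasp; the last joint's range is limited). The gripper opens to 85 mm and grips with 20 to 120 N. Pads are 22 mm wide; open, the fingers measure 114 mm over their backs; the gripper's body (76 mm by 85 mm) begins 54 mm behind the grasp point. The pads swing forward as they close: fully open they stand 13 mm farther back than shut.
Start: joints at [1.102, 0.332, -0.065, 1.46, 0.022, 1.35, -0.088], TCP at [0.27, -0.564, 0.231] pointing down, gripper open.
Joint ranges: [-2.6, 2.6], [-0.5, 2.12], [-1.47, 1.34], [0.16, 2.42], [-1.27, 4.41], [0.06, 2.06], [-2.6, 2.6]. Speed limits (rad/s): [2.22, 2.22, 2.79, 2.79, 3.14, 3.14, 3.14].

## Interface

Orientations are given as a rotation vector (axis times angle).
In Python, from bench import arm gives the robot as it stands.
- The arm moves only by the tool send_rows, never from a script. Its argument "series" is a list of rows, each an object of numbers: "gripper": the finger opening in mm, from 0 to 85.4; "tx", "ty", "tz": the shift along the world's x, y, z in mm; "roll": the turn about the world's z in degrees. In form: [{"gripper": .., "tx": .., "ty": .., "tz": .., "roll": ..}, ...]. A call has 1 to 8 rows; each row is the pose to reach, as a shift and turn from the pose commanded when the call began; what a row does not reach only later rows make up. A row lasts 1/12 s, in which the tool goes at most 41.7 mm and 7.16 degrees, less where a joint would pass 70% of its speed; a pose out of reach is approached as far as the arm can. A call with a gripper value outside its range is refused whole. The fingers move at their own pace and stop on an object; "squeeze" is the grip in N (left out, the last holds). Time passes only in rows, so rows that repeat a pose let the fingers close. It gives the time, the measured TCP pose, the force and the opening at its end, in the units of the state.
- arm.read_state(): the state, without advancing time (a new reading comes with each control period).
- arm.camera(name): name is "scene" or "top"; returns (picture, depth): 420x560x3 uint8, red, green, blue; 420x560 float32, m along the optical axis (not along the pixel's ray), 0 where there is no reading.
- arm.calibration(name): a dict with "fx", "fy", "cx", "cy" (pixels), "R" (3x3) and "t" (3): a world point X has camera coordinates R X + t. Camera axes: x right, y down, z forward; pixel columns grow to the right and rows downward; lengths in m; the calibration is good to about 2 mm. A picture is of the moment at which its call begins. calibration takes no time and is no camera call.
- arm.hand_in(): hands the job in, once; it reports no verdict.
Trained networks look in the newest picture that a camera, given by its name, has taken for a name from the list of things; names that differ only in an ending like _2 or _b are one class to them, and where a whole thing is asked for, a point or a joint stands for the part that bears it (a point fixed in the world has none). Each returns a list of dicts, best first, with "conf" (0 to 1); they miss things now and then, are a little off and sometimes report something else, mostly with a low value. They report only what shows in the picture. A call takes as long as a camera call.
- arm.look_for(camera, query): "location" ([x, y, z] in m, in world coordinates, good to about 4 mm: the middle of the surface that is visible of it).
The state is a dict: "clock": time; "joint_positions": joint angles; "joint_velocities": joint speeds; "joint_torque": joint torques, N m; "tcp_pos": TCP position; "eef_rot": TCP orientation; "force": force on the tool from outside, world axes, zero at the start; "torque": the same for the moment, N m; "width": finger opening in m.
Only numpy, scipy, OpenCV 4.12 (cv2) and the standard library are available. Lean on these libraries where they do the work, as an engineer would, in place of code of your own. Each camera call takes 0.05 s, during which the arm holds its last target. There are 200 camera calls.

## Working session

There is one attempt and no reset: what is moved stays moved. The work goes in short steps, Python scripts to look and compute and a tool call to move; the robot and the scene stay as the last step left them, time stands still between calls to the robot, and variables do not carry over. Pictures are saved under pics/ and viewed, about 8 in all and at most 12, crops included, and the job is handed in when it is done.

Besides the shell and the picture viewer there is one more tool, called as name(argument=value, ...), one argument or row to a line, values as JSON. send_rows: Moves the arm, as the interface text tells. Its arguments: {"type":"object","properties":{"series":{"type":"array","items":{"type":"object","properties":{"gripper":{"type":"number"},"tx":{"type":"number"},"ty":{"type":"number"},"tz":{"type":"number"},"roll":{"type":"number"}}}},"squeeze":{"type":"number"}},"required":["series"]}

```bash
mkdir -p pics
python3 - <<'E'
from bench import arm
import cv2,numpy as np
s=arm.read_state();print({k:np.round(v,3) for k,v in s.items()})
for n in("top","scene"):
    p,d=arm.camera(n);cv2.imwrite(f"pics/{n}0.png",p[:,:,::-1]);np.save(f"{n}d.npy",d)
    c=arm.calibration(n);print(n,c)
for q in("housing","cap_row","cup","ribbed_center","stand"):
    r=arm.look_for("top",q);print(q,[(np.round(x["location"],3),round(x["conf"],2)) for x in r[:3]])
E
```

```text
{'clock': np.float64(0.0), 'joint_positions': array([ 1.102,  0.333, -0.065,  1.461,  0.022,  1.35 , -0.089]), 'joint_velocities': array([-0.002,  0.001, -0.001,  0.001,  0.001,  0.002, -0.   ]), 'joint_torque': array([-0.0000e+00, -6.2544e+01,  4.9000e-02, -3.9160e+01,  1.6000e-02,
        1.0000e-02,  0.0000e+00]), 'tcp_pos': array([ 0.269, -0.564,  0.23 ]), 'eef_rot': array([-2.657e+00,  1.675e+00,  2.000e-03]), 'force': array([-0.102,  0.666,  0.383]), 'torque': array([ 0.001,  0.024, -0.025]), 'width': np.float64(0.085)}
top {'fx': 380.6372745065171, 'fy': 380.6372745065171, 'cx': 276.83711640896814, 'cy': 207.68416734622625, 'R': array([[-0.00760501, -0.99992136, -0.00997214],
       [-0.99446583,  0.00860776, -0.10470731],
       [ 0.10478491,  0.00912065, -0.99445308]]), 't': array([-0.00726987,  0.62174269,  1.05549576])}
scene {'fx': 512.5409161001188, 'fy': 512.5409161001188, 'cx': 282.3545496802, 'cy': 200.889747336404, 'R': array([[ 0.33107943,  0.94354735, -0.01023795],
       [ 0.57592172, -0.21065479, -0.78989793],
       [-0.74746277,  0.2556227 , -0.61315288]]), 't': array([-0.20105324, -0.24177456,  1.84454248])}
housing [(array([ 0.621, -0.037,  0.171]), 0.76)]
cap_row [(array([ 0.622, -0.035,  0.165]), 0.9)]
cup [(array([0.687, 0.076, 0.19 ]), 0.59), (array([ 0.51 , -0.466,  0.029]), 0.42)]
ribbed_center [(array([ 0.636, -0.132,  0.209]), 0.71), (array([0.676, 0.328, 0.1  ]), 0.58)]
stand []
```

View pics/top0.png

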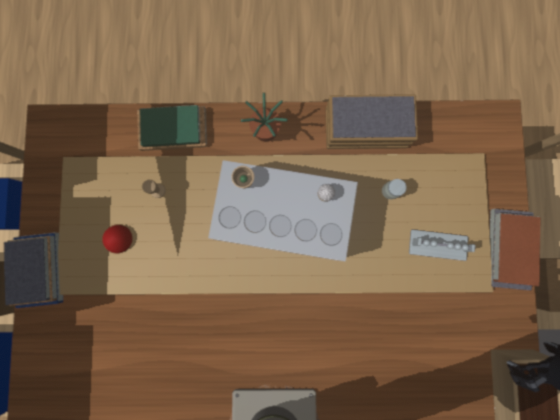

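View pics/scene0.png

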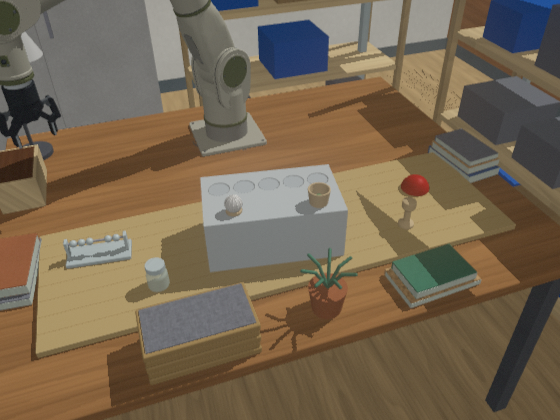

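The top view shows the caps in a row at about (230,217), (255,222), (280,226), (306,230) and (331,234). The cup is at (243,177) and the ribbed sphere at (326,192).

```bash
cat > h.py <<'E'
import numpy as np,cv2
from bench import arm
def ray(n,u,v,z):
    c=arm.calibration(n);R=c["R"];o=-R.T@c["t"]
    d=R.T@np.array([(u-c["cx"])/c["fx"],(v-c["cy"])/c["fy"],1]);return o+d*(z-o[2])/d[2]
def proj(n,X):
    c=arm.calibration(n);p=c["R"]@np.array(X)+c["t"];return c["fx"]*p[0]/p[2]+c["cx"],c["fy"]*p[1]/p[2]+c["cy"]
E
python3 - <<'E'
from h import *
im=cv2.imread("pics/top0.png");g=cv2.cvtColor(im,cv2.COLOR_BGR2GRAY)
S=6;G=cv2.resize(g[150:270,200:365],None,fx=S,fy=S,interpolation=cv2.INTER_CUBIC)
c=cv2.HoughCircles(G,cv2.HOUGH_GRADIENT,1,100,param1=40,param2=18,minRadius=58,maxRadius=80)
P=[]
for x,y,r in c[0]:
    X=ray("top",x/S+200-.4,y/S+150-.4,.1675);print(np.round(X,4),r/S,x/S+200,y/S+150)
for u,v in [(230,217),(255,222),(280,226),(306,230),(331,234)]: print(np.round(ray("top",u,v,.167),4))
d=np.load("topd.npy")
for u,v in [(280,226),(280,240),(243,177),(326,192)]:
    k=arm.calibration("top");z=d[v,u];X=k["R"].T@(np.array([(u-k["cx"])/k["fx"]*z,(v-k["cy"])/k["fy"]*z,z])-k["t"]);print(X)
import scipy.spatial.transform as t
print(t.Rotation.from_rotvec(arm.read_state()["eef_rot"]).as_matrix().round(3))
E
```

```text
[0.6874 0.0746 0.1675] 9.766666 242.08333 176.91667
[0.5851 0.1037 0.167 ]
[0.5721 0.0412 0.167 ]
[ 0.5616 -0.0211  0.167 ]
[ 0.5511 -0.0856  0.167 ]
[ 0.5407 -0.1475  0.167 ]
[ 0.5617473  -0.02108154  0.16375464]
[ 0.52678128 -0.02079326  0.16848331]
[0.68121456 0.06874561 0.19354318]
[ 0.63894792 -0.13142411  0.21553983]
[[ 0.431 -0.902 -0.   ]
 [-0.902 -0.431  0.   ]
 [-0.     0.    -1.   ]]
```

send_rows(
  series=[
    {"gripper": 0,"tx": 0,"ty": 0,"tz": 40},
    {"gripper": 0,"tx": 0,"ty": 0,"tz": 70},
    {"gripper": 0,"tx": 22,"ty": 34,"tz": 70},
    {"gripper": 0,"tx": 44,"ty": 68,"tz": 70},
    {"gripper": 0,"tx": 66,"ty": 102,"tz": 70},
    {"gripper": 0,"tx": 88,"ty": 136,"tz": 70},
    {"gripper": 0,"tx": 110,"ty": 170,"tz": 70},
    {"gripper": 0,"tx": 132,"ty": 204,"tz": 70},
  ],
)

```text
invalid input
```

send_rows(
  series=[
    {"gripper": 0,"tx": 22,"ty": 34,"tz": 0},
    {"gripper": 0,"tx": 44,"ty": 68,"tz": 0},
    {"gripper": 0,"tx": 66,"ty": 102,"tz": 0},
    {"gripper": 0,"tx": 88,"ty": 136,"tz": -20},
    {"gripper": 0,"tx": 110,"ty": 170,"tz": -40},
    {"gripper": 0,"tx": 139,"ty": 212,"tz": -60},
    {"gripper": 0,"tx": 139,"ty": 212,"tz": -80},
    {"gripper": 0,"tx": 139,"ty": 212,"tz": -80},
  ],
)

```text
invalid input
```

send_rows(
  series=[
    {"gripper": 0,"tx": 0,"ty": 0,"tz": 40,"roll": 0},
    {"gripper": 0,"tx": 0,"ty": 0,"tz": 70,"roll": 0},
    {"gripper": 0,"tx": 22,"ty": 34,"tz": 70,"roll": 0},
    {"gripper": 0,"tx": 44,"ty": 68,"tz": 70,"roll": 0},
    {"gripper": 0,"tx": 66,"ty": 102,"tz": 70,"roll": 0},
    {"gripper": 0,"tx": 88,"ty": 136,"tz": 70,"roll": 0},
    {"gripper": 0,"tx": 110,"ty": 170,"tz": 70,"roll": 0},
    {"gripper": 0,"tx": 132,"ty": 204,"tz": 70,"roll": 0},
  ],
)

```text
clock: 1.02
tcp_pos: [0.4022, -0.3581, 0.3016]
eef_rot: [2.657, -1.675, 0.001]
force: [2.1, -1.6, -0.6]
width: -0.0002
```

send_rows(
  series=[
    {"gripper": 0,"tx": 22,"ty": 34,"tz": 0,"roll": 0},
    {"gripper": 0,"tx": 44,"ty": 68,"tz": 0,"roll": 0},
    {"gripper": 0,"tx": 66,"ty": 102,"tz": 0,"roll": 0},
    {"gripper": 0,"tx": 88,"ty": 136,"tz": -20,"roll": 0},
    {"gripper": 0,"tx": 110,"ty": 170,"tz": -40,"roll": 0},
    {"gripper": 0,"tx": 138,"ty": 211,"tz": -60,"roll": 0},
    {"gripper": 0,"tx": 138,"ty": 211,"tz": -80,"roll": 0},
    {"gripper": 0,"tx": 138,"ty": 211,"tz": -80,"roll": 0},
  ],
)

```text
clock: 1.68
tcp_pos: [0.5395, -0.1432, 0.2165]
eef_rot: [-2.663, 1.666, 0.01]
force: [-0.8, -0.0, -0.9]
width: 0.0002
```

Run:
```python
from h import *
for n in("scene","top"):
    p,d=arm.camera(n);u,v=[int(a) for a in proj(n,[.54,-.148,.167])]
    print(u,v);c=p[max(v-60,0):v+60,max(u-70,0):u+70,::-1];cv2.imwrite(f"pics/{n}1.png",cv2.resize(c,None,fx=4,fy=4,interpolation=2))
```

```text
217 188
331 234
```

View pics/scene1.png

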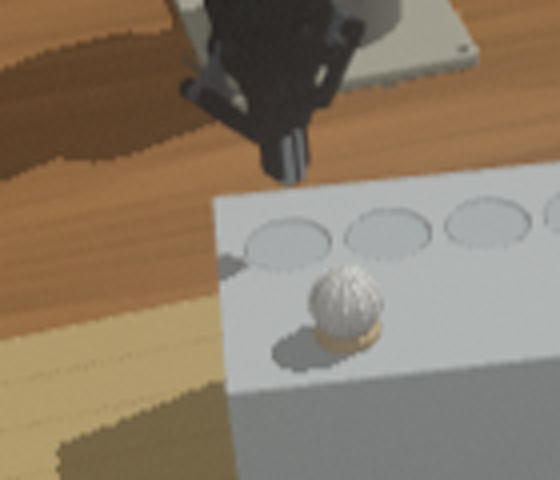

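send_rows(
  series=[
    {"gripper": 0,"tx": 0,"ty": 0,"tz": -15,"roll": 0},
    {"gripper": 0,"tx": 0,"ty": 0,"tz": -30,"roll": 0},
    {"gripper": 0,"tx": 0,"ty": 0,"tz": -38,"roll": 0},
    {"gripper": 0,"tx": 0,"ty": 0,"tz": -38,"roll": 0},
    {"gripper": 0,"tx": 0,"ty": 0,"tz": -38,"roll": 0},
    {"gripper": 0,"tx": 0,"ty": 0,"tz": -38,"roll": 0},
  ],
)

```text
clock: 2.28
tcp_pos: [0.5399, -0.1496, 0.1846]
eef_rot: [-2.657, 1.676, -0.003]
force: [-0.0, -0.7, -0.8]
width: 0.0
```

send_rows(
  series=[
    {"gripper": 0,"tx": 0,"ty": 0,"tz": -8,"roll": 0},
    {"gripper": 0,"tx": 0,"ty": 0,"tz": -15,"roll": 0},
    {"gripper": 0,"tx": 0,"ty": 0,"tz": -17,"roll": 0},
    {"gripper": 0,"tx": 0,"ty": 0,"tz": -18,"roll": 0},
    {"gripper": 0,"tx": 0,"ty": 0,"tz": -18,"roll": 0},
    {"gripper": 0,"tx": 0,"ty": 0,"tz": -18,"roll": 0},
  ],
)

```text
clock: 2.78
tcp_pos: [0.5396, -0.1491, 0.1666]
eef_rot: [2.657, -1.675, 0.001]
force: [-7.1, -0.1, 14.9]
width: 0.0
```

send_rows(
  series=[
    {"gripper": 0,"tx": 0,"ty": 0,"tz": -1,"roll": 0},
    {"gripper": 0,"tx": 0,"ty": 0,"tz": -1.5,"roll": 0},
    {"gripper": 0,"tx": 0,"ty": 0,"tz": -1.5,"roll": 0},
  ],
)

```text
clock: 3.03
tcp_pos: [0.5396, -0.1491, 0.1665]
eef_rot: [2.657, -1.675, 0.002]
force: [-12.4, 0.9, 26.9]
width: 0.0002
```

Cap −2 is solid: the tip stopped at the face height of 0.1665 with the force rising. Next cap.

send_rows(
  series=[
    {"gripper": 0,"tx": 0,"ty": 0,"tz": 15,"roll": 0},
    {"gripper": 0,"tx": 0,"ty": 0,"tz": 22,"roll": 0},
    {"gripper": 0,"tx": 5,"ty": 31,"tz": 22,"roll": 0},
    {"gripper": 0,"tx": 11,"ty": 63,"tz": 22,"roll": 0},
    {"gripper": 0,"tx": 11,"ty": 63,"tz": 22,"roll": 0},
    {"gripper": 0,"tx": 11,"ty": 63,"tz": 12,"roll": 0},
    {"gripper": 0,"tx": 11,"ty": 63,"tz": 5,"roll": 0},
    {"gripper": 0,"tx": 11,"ty": 63,"tz": 4,"roll": 0},
  ],
)

```text
clock: 3.7
tcp_pos: [0.5501, -0.0866, 0.1666]
eef_rot: [2.656, -1.677, -0.002]
force: [-2.1, 2.9, 7.3]
width: 0.0002
```

send_rows(
  series=[
    {"gripper": 0,"tx": 0,"ty": 0,"tz": -2,"roll": 0},
    {"gripper": 0,"tx": 0,"ty": 0,"tz": -4,"roll": 0},
    {"gripper": 0,"tx": 0,"ty": 0,"tz": -4,"roll": 0},
    {"gripper": 0,"tx": 0,"ty": 0,"tz": -4,"roll": 0},
  ],
)

```text
clock: 4.03
tcp_pos: [0.5502, -0.0866, 0.1665]
eef_rot: [2.656, -1.677, 0.001]
force: [-16.6, 4.0, 34.6]
width: 0.0003
```

Cap −1 is also solid. I'll press the next one more gently.

send_rows(
  series=[
    {"gripper": 0,"tx": 0,"ty": 0,"tz": 15,"roll": 0},
    {"gripper": 0,"tx": 0,"ty": 0,"tz": 22,"roll": 0},
    {"gripper": 0,"tx": 5,"ty": 31,"tz": 22,"roll": 0},
    {"gripper": 0,"tx": 11,"ty": 63,"tz": 22,"roll": 0},
    {"gripper": 0,"tx": 11,"ty": 63,"tz": 22,"roll": 0},
    {"gripper": 0,"tx": 11,"ty": 63,"tz": 12,"roll": 0},
    {"gripper": 0,"tx": 11,"ty": 63,"tz": 5,"roll": 0},
    {"gripper": 0,"tx": 11,"ty": 63,"tz": 4,"roll": 0},
  ],
)

```text
clock: 4.7
tcp_pos: [0.5607, -0.0245, 0.1655]
eef_rot: [2.655, -1.677, -0.003]
force: [1.0, 0.3, 0.1]
width: 0.0002
```

send_rows(
  series=[
    {"gripper": 0,"tx": 0,"ty": 0,"tz": -1,"roll": 0},
    {"gripper": 0,"tx": 0,"ty": 0,"tz": -2,"roll": 0},
    {"gripper": 0,"tx": 0,"ty": 0,"tz": -2,"roll": 0},
  ],
)

```text
clock: 4.95
tcp_pos: [0.5613, -0.0239, 0.1656]
eef_rot: [2.656, -1.677, -0.0]
force: [0.7, 0.9, 0.1]
width: -0.0001
```

send_rows(
  series=[
    {"gripper": 0,"tx": 0,"ty": 0,"tz": -1,"roll": 0},
    {"gripper": 0,"tx": 0,"ty": 0,"tz": -2,"roll": 0},
    {"gripper": 0,"tx": 0,"ty": 0,"tz": -2,"roll": 0},
    {"gripper": 0,"tx": 0,"ty": 0,"tz": -2,"roll": 0},
  ],
)

```text
clock: 5.28
tcp_pos: [0.5617, -0.0233, 0.1641]
eef_rot: [2.657, -1.676, 0.001]
force: [-1.4, -1.3, 3.8]
width: 0.0003
```

The middle cap gives: 2.4 mm in at 3.8 N. I'll push it further, towards the stop.

send_rows(
  series=[
    {"gripper": 0,"tx": 0,"ty": 0,"tz": -2,"roll": 0},
    {"gripper": 0,"tx": 0,"ty": 0,"tz": -4,"roll": 0},
    {"gripper": 0,"tx": 0,"ty": 0,"tz": -5,"roll": 0},
    {"gripper": 0,"tx": 0,"ty": 0,"tz": -5,"roll": 0},
    {"gripper": 0,"tx": 0,"ty": 0,"tz": -5,"roll": 0},
    {"gripper": 0,"tx": 0,"ty": 0,"tz": -5,"roll": 0},
    {"gripper": 0,"tx": 0,"ty": 0,"tz": -5,"roll": 0},
    {"gripper": 0,"tx": 0,"ty": 0,"tz": -5,"roll": 0},
  ],
)

```text
clock: 5.95
tcp_pos: [0.5617, -0.0232, 0.159]
eef_rot: [2.657, -1.676, 0.001]
force: [-0.1, -3.0, 5.8]
width: 0.0002
```

send_rows(
  series=[
    {"gripper": 0,"tx": 0,"ty": 0,"tz": 0,"roll": 0},
    {"gripper": 0,"tx": 0,"ty": 0,"tz": 0,"roll": 0},
    {"gripper": 0,"tx": 0,"ty": 0,"tz": 0,"roll": 0},
    {"gripper": 0,"tx": 0,"ty": 0,"tz": 0,"roll": 0},
    {"gripper": 0,"tx": 0,"ty": 0,"tz": 0,"roll": 0},
    {"gripper": 0,"tx": 0,"ty": 0,"tz": 0,"roll": 0},
    {"gripper": 0,"tx": 0,"ty": 0,"tz": 0,"roll": 0},
    {"gripper": 0,"tx": 0,"ty": 0,"tz": 0,"roll": 0},
  ],
)

```text
clock: 6.62
tcp_pos: [0.5618, -0.0232, 0.159]
eef_rot: [2.657, -1.676, 0.001]
force: [-0.6, -3.5, 6.6]
width: 0.0001
```

Run:
```python
from h import *
p,d=arm.camera("top");cv2.imwrite("pics/top2.png",cv2.resize(p[130:290,180:380,::-1],None,fx=4,fy=3.7,interpolation=2))
```

```text
(no output)
```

View pics/top2.png

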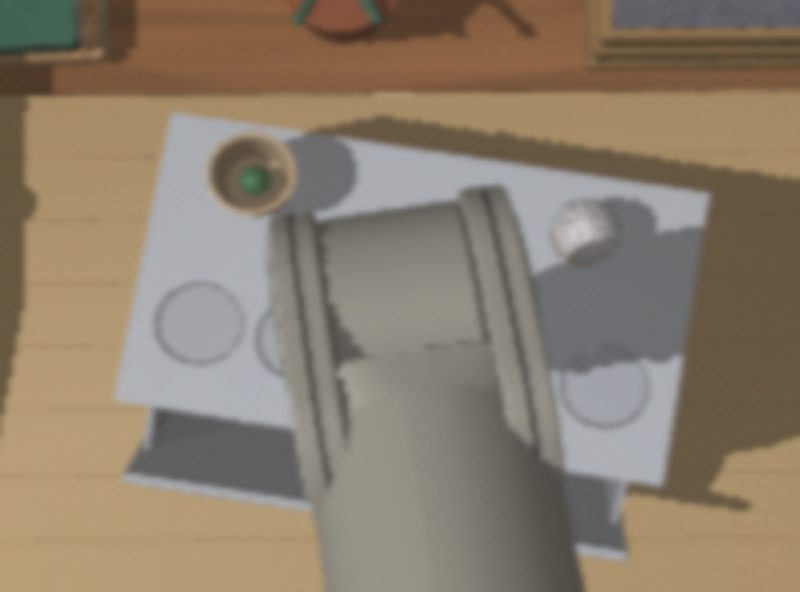

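The bin has tilted out at the front edge (crop y≈400–550), and the cup and sphere are undisturbed. I'll lift straight up, then move clear.

send_rows(
  series=[
    {"gripper": 0,"tx": 0,"ty": 0,"tz": 6,"roll": 0},
    {"gripper": 0,"tx": 0,"ty": 0,"tz": 14,"roll": 0},
    {"gripper": 0,"tx": 0,"ty": 0,"tz": 40,"roll": 0},
    {"gripper": 0,"tx": 0,"ty": 0,"tz": 75,"roll": 0},
    {"gripper": 0,"tx": 0,"ty": 0,"tz": 110,"roll": 0},
    {"gripper": 0,"tx": 0,"ty": 0,"tz": 145,"roll": 0},
    {"gripper": 0,"tx": 0,"ty": 0,"tz": 150,"roll": 0},
    {"gripper": 0,"tx": 0,"ty": 0,"tz": 150,"roll": 0},
  ],
)

```text
clock: 7.33
tcp_pos: [0.5624, -0.022, 0.3117]
eef_rot: [-2.656, 1.673, -0.006]
force: [0.7, 0.1, -0.3]
width: -0.0001
```

send_rows(
  series=[
    {"gripper": 0,"tx": -15,"ty": -35,"tz": 0,"roll": 0},
    {"gripper": 0,"tx": -30,"ty": -70,"tz": 0,"roll": 0},
    {"gripper": 0,"tx": -45,"ty": -105,"tz": 0,"roll": 0},
    {"gripper": 0,"tx": -60,"ty": -140,"tz": 0,"roll": 0},
    {"gripper": 0,"tx": -75,"ty": -175,"tz": 0,"roll": 0},
    {"gripper": 0,"tx": -90,"ty": -210,"tz": 0,"roll": 0},
    {"gripper": 0,"tx": -105,"ty": -245,"tz": 0,"roll": 0},
    {"gripper": 0,"tx": -120,"ty": -280,"tz": 0,"roll": 0},
  ],
)

```text
clock: 8.0
tcp_pos: [0.44, -0.3038, 0.3073]
eef_rot: [-2.658, 1.674, 0.004]
force: [-0.4, 0.2, 0.3]
width: -0.0004
```

send_rows(
  series=[
    {"gripper": 0,"tx": -25,"ty": -30,"tz": 0,"roll": 0},
    {"gripper": 0,"tx": -50,"ty": -60,"tz": 0,"roll": 0},
    {"gripper": 0,"tx": -75,"ty": -90,"tz": 0,"roll": 0},
    {"gripper": 0,"tx": -75,"ty": -90,"tz": 0,"roll": 0},
    {"gripper": 0,"tx": -75,"ty": -90,"tz": 0,"roll": 0},
  ],
)

```text
clock: 8.42
tcp_pos: [0.3644, -0.3941, 0.3071]
eef_rot: [-2.653, 1.681, 0.004]
force: [1.0, 0.7, -0.1]
width: 0.0
```

Run:
```python
from h import *
p,d=arm.camera("top");cv2.imwrite("pics/top3.png",cv2.resize(p[130:290,80:500,::-1],None,fx=1.9,fy=1.9,interpolation=2))
d0=np.load("topd.npy")
for n,(u,v) in dict(cap0=(280,226),cap1=(255,222),capm=(306,230)).items():
    print(n,np.median((d-d0)[v-3:v+4,u-3:u+4]))
o=cv2.imread("pics/top0.png")[:,:,::-1]
diff=np.abs(p.astype(int)-o).max(2)>40; dd=np.abs(d-d0)>.006
n,l,s,c=cv2.connectedComponentsWithStats((diff|dd).astype(np.uint8))
print([x.tolist() for x in s[1:] if x[4]>8])
print(arm.read_state()["clock"])
```

```text
cap0 7.224083e-05
cap1 -0.00036168098
capm -0.0007555485
[[0, 0, 5, 3, 9], [0, 0, 405, 104, 10869], [79, 0, 49, 48, 520], [163, 0, 22, 11, 78], [215, 0, 11, 5, 18], [328, 0, 8, 5, 18], [368, 0, 18, 16, 78], [383, 0, 162, 102, 4669], [438, 0, 9, 6, 19], [522, 0, 8, 7, 20], [525, 0, 17, 26, 131], [542, 0, 18, 17, 105], [76, 3, 9, 4, 14], [186, 5, 8, 9, 30], [73, 7, 20, 27, 168], [159, 6, 6, 4, 10], [329, 6, 8, 4, 18], [519, 6, 5, 6, 9], [164, 8, 8, 6, 17], [183, 9, 4, 5, 9], [0, 11, 8, 13, 23], [364, 10, 4, 6, 13], [541, 11, 19, 19, 105], [157, 12, 4, 4, 9], [359, 12, 6, 8, 15], [380, 14, 10, 20, 50], [476, 15, 5, 3, 9], [64, 16, 12, 9, 39], [216, 16, 6, 8, 20], [517, 17, 6, 6, 10], [106, 19, 21, 14, 55], [387, 19, 5, 6, 10], [479, 18, 19, 17, 77], [0, 21, 4, 4, 11], [488, 20, 5, 6, 11], [176, 25, 10, 5, 22], [303, 24, 58, 78, 696], [388, 24, 12, 13, 42], [376, 26, 6, 5, 10], [463, 27, 17, 20, 56], [112, 28, 11, 8, 29], [470, 28, 6, 6, 15], [476, 29, 6, 5, 15], [537, 28, 23, 16, 93], [553, 29, 4, 5, 11], [345, 30, 6, 4, 10], [375, 31, 5, 7, 13], [23, 33, 4, 5, 12], [110, 33, 7, 11, 29]
[... 2510 characters left out ...]
7, 6, 11], [541, 227, 6, 4, 10], [6, 233, 6, 6, 13], [542, 234, 12, 5, 16], [556, 235, 4, 5, 10], [547, 238, 12, 8, 23], [208, 240, 130, 43, 2670], [540, 243, 9, 7, 20], [552, 244, 8, 7, 18], [549, 251, 6, 9, 16], [337, 254, 30, 14, 180], [555, 254, 5, 5, 10], [496, 256, 48, 27, 561], [541, 277, 8, 7, 16], [547, 279, 10, 7, 16], [535, 286, 10, 14, 39], [556, 286, 4, 9, 13], [552, 293, 6, 8, 15], [0, 299, 6, 8, 18], [451, 304, 109, 116, 7610], [546, 304, 6, 8, 12], [4, 312, 9, 5, 15], [0, 319, 10, 7, 21], [6, 326, 7, 4, 10], [0, 336, 6, 7, 18], [8, 345, 4, 9, 13], [0, 352, 9, 8, 20], [3, 373, 6, 5, 9], [348, 373, 13, 7, 20], [370, 377, 7, 7, 17], [2, 386, 4, 7, 10], [0, 411, 8, 8, 16]]
8.4667
```

View pics/top3.png

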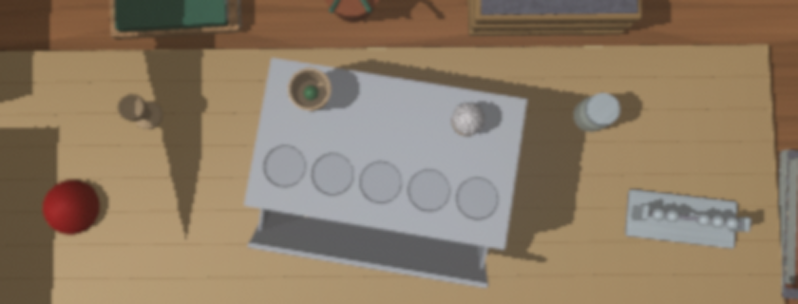

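The picture shows the bin tilted out (front lip from about (248,245) to (488,285)). All five caps are level, and nothing else in the board area has changed.

```bash
python3 -c "
from bench import arm
print(arm.hand_in())"
```

```text
the job is handed in; nothing more can be done
None
```

The bin is open and the job is handed in, at about 8.5 s on the robot's clock. The live cap was the middle one.

- **Feeling the row:** I pressed with closed fingertips from the right. The two right-hand caps were solid, stopping at their face height. I didn't need to test the two left-hand caps.
- **Pressing force:** I pushed the solid caps harder than "gently" suggests, reaching about 27 N and 35 N in z. I eased off for the middle cap.
- **Opening the bin:** the middle cap gave 2.4 mm at about 4 N. I sank it to about 7.5 mm at about 6 N and held it there for about a second while the bin tilted out. Then I lifted straight up and moved the hand clear.

**Last checks:** the top view shows the bin out and staying out after the hand left. By eye its lip stands roughly 50 mm out, against the expected 60 mm; I did not measure the angle. The middle cap is back at its starting height (depth change about 0.1 mm). The before-and-after picture comparison found changes on the board only at the bin and its shadow, so no bystander had moved. The wrist force was about 1 N, with the hand touching nothing. None of the last checks failed.

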